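# Set out coffee on the serving board

## Robot

A 7-joint arm with a two-finger parallel gripper is mounted at the origin on the work surface. World frame = base frame: x ahead of the robot, y to its left, z up, the work surface at z = 0. Lengths are in m, angles in degrees, forces in N, time in s.
With the tool pointing down it reaches from about 0.425 to 0.925 m from the base axis. Payload 6.8 kg.
Tool frame: the origin (TCP) lies at the very end of the fingers, on their centre line; the grasp point (between the pads) lies 19 mm behind it; z points along the fingers, y is the line along which they close (so a half turn about z gives the same grasp; the last joint's range is limited). The gripper opens to 88 mm and grips with 3 to 60 N. Pads are 20 mm wide; open, the fingers measure 115 mm over their backs; the gripper's body (75 mm by 178 mm) begins 61 mm behind the grasp point.
Start: joints at [65.541, 27.33, 1.283, 89.118, -0.659, 63.558, -4.761], TCP at [0.212, -0.641, 0.223] pointing down, gripper open.
Joint ranges: [-169.35, 169.35], [-19.33, 120.38], [-80.79, 83.38], [13.8, 139.57], [-78.32, 258.32], [9.67, 109.79], [-169.56, 169.56]. Speed limits (degrees/s): [136.94, 136.94, 180, 180, 180, 180, 180].

## Interface

Orientations are given as [roll, pitch, yaw] about the fixed x, y, z axes, in that order (R = Rz(yaw) Ry(pitch) Rx(roll)).
In Python, from rig import * gives the robot as it stands.
- The arm moves only by the tool arm_command, never from a script. Its argument "increments" is a list of rows, each an object with "grip": the opening, from 0 (shut) to 1 (fully open); "travel": the shift along the tool's x, y, z in cm, a list of three; "roll": the turn about the tool's z in degrees. A call has 1 to 8 rows; each row shifts and turns the commanded pose from where the row before left it, along the tool's axes as they then stand; what a row does not reach is not made up. A row lasts 1/8 s, in which the tool goes at most 62.5 mm and 10.7 degrees, less where a joint would pass 70% of its speed; a pose out of reach is approached as far as the arm can. A call is refused whole if a number of a shift passes 6.25 or a number of a turn 10.7, either way. A call with a gripper value outside its range is refused whole. The fingers move at their own pace and stop on an object; the grip force is fixed at half the most. Time passes only in rows, so rows that do not move let the fingers close. It gives the time, the measured TCP pose, the force, the opening and the grip force at its end, in the units of the state.
- state(): the state, without advancing time (a new reading comes with each control period).
- camera(name): name is "side" or "top" or "wrist"; returns a dict with "img" (384x512x3 uint8, blue, green, red), "K" (3x3 intrinsics, pixels), "position" and "orientation" of the camera in the world; the wrist camera has in their place "tool_from_camera" (4x4, takes a point from camera to tool coordinates, whose origin is the TCP and whose axes are the flange's). Camera axes: x right, y up, looking along -z (the intrinsics and any distortion apply to the point x, -y, -z); pixel columns grow to the right and rows downward; lengths in m; the calibration is good to about 2 mm. The wrist camera is an equidistant fisheye: a pixel r from the principal point sees the ray r / f radians off the axis. A picture is of the moment at which its call begins: read the wrist's pose just before it. There is no depth.
- job_done(): hands the job in; it is judged then, once.
The state is a dict: "time": time; "joint_positions": joint angles; "joint_vel": joint speeds; "joint_torque": joint torques, N m; "tool_pos": TCP position; "eef_rot": TCP orientation; "force": force on the tool from outside, world axes, zero at the start; "wrist_torque": the same for the moment, N m; "opening": finger opening in m; "gripper_force": force on a finger pad.
Only numpy, scipy, OpenCV 4.12 (cv2) and the standard library are available. Lean on these libraries where they do the work, as an engineer would, in place of code of your own. Each camera call takes 0.05 s, during which the arm holds its last target. There are 200 camera calls.

## Task

Set out coffee on the serving board: stand the cup in the middle of the saucer and the open sugar jar in the middle of the cork coaster, put the wooden lid on the jar so that it is fully seated, and stand the milk can on the middle of the board, midway between the saucer and the coaster. Set everything down upright and gently, without dropping it, and leave the pepper mill, the oil bottle and the bowl where they are.

Things in the scene. Friction and masses are not known exactly. Their poses are not given: they have to be found in the camera images.
- board: oiled wooden serving board, fixed, 150 mm (its x) by 360 mm (its y) by 16 mm thick; origin at the centre of its underside; z up. Its top is 16 mm above the worktop. The saucer and the coaster lie on it, one 110 mm from its middle towards +y, the other 110 mm towards -y (which is which varies), so its middle is midway between them
- saucer: white ceramic saucer, fixed on the board, 130 mm across, 14 mm high at the rim, flat inner floor 70 mm across and 5 mm above its underside; origin at the centre of its underside, z up
- coaster: square cork coaster, fixed on the board, 90 x 90 x 5 mm; origin at the centre of its underside, z up
- cup: white ceramic coffee cup with a small ear handle, 62 mm high, outside 50 mm across at the foot and 60 mm at the rim, wall 4 mm; the handle points to its +y and reaches 54 mm from the axis, between 16 and 54 mm high; grip it across its x; origin at the centre of its underside, z up; about 0.18 kg. Starts upright on the worktop
- sugar_jar: white ceramic straight-sided open jar without handle, 62 mm across, 80 mm high, wall 4 mm (mouth 54 mm across); origin at the centre of its underside, z up; about 0.28 kg. Starts upright on the worktop
- jar_lid: round light-wood lid of the sugar jar: a plug 45 mm across and 8 mm deep below a disc 66 mm across and 7 mm thick, with a round knob 24 mm across and 25 mm tall on top (40 mm high in all); origin at the centre of the plug's underside, z up; about 0.06 kg. Starts the right way up on the worktop, standing on its plug. Seated, its origin is 72 mm above the jar's
- milk_can: small steel milk can with a dark screw cap: body 44 mm across up to 66 mm, then a shoulder, neck and 34 mm cap, 96 mm high in all; origin at the centre of its underside, z up; about 0.26 kg. Starts upright on the worktop
- pepper_mill: bystander: dark wooden waisted pepper mill, 50 mm across, 128 mm high; origin at the centre of its underside
- oil_bottle: bystander: amber glass oil bottle with black cap, 48 mm across, 125 mm high; origin at the centre of its underside
- bowl: bystander: blue ceramic cereal bowl, 110 mm across, 50 mm high; origin at the centre of its underside

How it is judged:
By the outcome, as a careful person would: the job done as asked, in the order asked, and still so for the second after the job is handed in, with the robot touching nothing.
It also fails if it takes over 115 s, if anything falls off the work surface, if the arm or the gripper's body presses on something with over 40 N, if the wrist force passes 120 N, or if a joint passes its speed limit or range.

## Working session

There is one attempt and no reset: what is moved stays moved. The work goes in short steps, Python scripts to look and compute and a tool call to move; the robot and the scene stay as the last step left them, time stands still between calls to the robot, and variables do not carry over. Pictures are saved under pics/ and viewed, at most 14 in all, crops included, and the job is handed in when it is done.

Besides the shell and the picture viewer there is one more tool, called after "Request:" in YAML: its name, and indented under it one key for each argument. arm_command: Moves the arm, as the interface text tells. Its arguments: {"type":"object","properties":{"increments":{"type":"array"}},"required":["increments"]}

```bash
ls; mkdir -p pics; python3 - <<'E'
from rig import *
import cv2
s=state();print(s)
for n in("top","side","wrist"):
    c=camera(n);cv2.imwrite(f"pics/{n}0.png",c["img"]);print({k:v for k,v in c.items() if k!="img"})
E
```

```text
pics
{'time': 0.0, 'joint_positions': array([65.53898261, 27.37475516,  1.28286838, 89.1769184 , -0.65966421,
       63.55857383, -4.76221107]), 'joint_vel': array([-0.01778928,  0.05808244, -0.01064056, -0.05270865,  0.07983569,
        0.00781596,  0.00235623]), 'joint_torque': array([-1.60483473e-04, -5.82853353e+01,  1.53440651e+00, -2.72614700e+01,
       -5.44248812e-02,  1.68486347e-02,  1.52563844e-04]), 'tool_pos': array([ 0.2113518 , -0.64042928,  0.22170515]), 'eef_rot': array([-1.79897465e+02,  8.25017162e-03,  1.82647560e+01]), 'force': array([0.74747097, 0.13914419, 0.01499252]), 'wrist_torque': array([ 0.05456904, -0.01621845,  0.04388847]), 'gripper_force': 0.0, 'opening': 0.08783126480569735}
{'K': array([[399.19363949,   0.        , 255.64041422],
       [  0.        , 399.19363949, 196.03494882],
       [  0.        ,   0.        ,   1.        ]]), 'position': array([ 0.37411613, -0.02275498,  1.12220097]), 'orientation': array([ 11.02751697,  -0.27163945, -90.95473533])}
{'K': array([[364.35569979,   0.        , 255.61092028],
       [  0.        , 364.35569979, 191.92388782],
       [  0.        ,   0.        ,   1.        ]]), 'position': array([0.07613541, 0.51294043, 0.74448581]), 'orientation': array([  45.81705095,    0.8575755 , -136.1074222 ])}
{'K': array([[297.31863964,   0.        , 252.40340251],
       [  0.        , 297.31863964, 194.11341945],
       [  0.        ,   0.        ,   1.        ]]), 'tool_from_camera': array([[ 3.52324872e-04,  9.54398151e-01,  2.98536506e-01,
         8.20922411e-02],
       [ 9.99999842e-01, -2.05545109e-04, -5.23061471e-04,
        -6.26242019e-04],
       [-4.37846182e-04,  2.98536644e-01, -9.54398072e-01,
        -1.63440469e-01],
       [ 0.00000000e+00,  0.00000000e+00,  0.00000000e+00,
         1.00000000e+00]])}
```

View pics/top0.png

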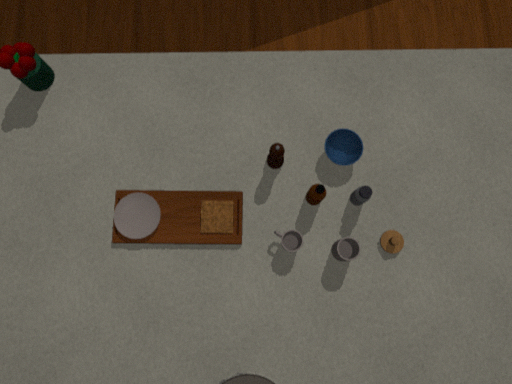

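View pics/side0.png

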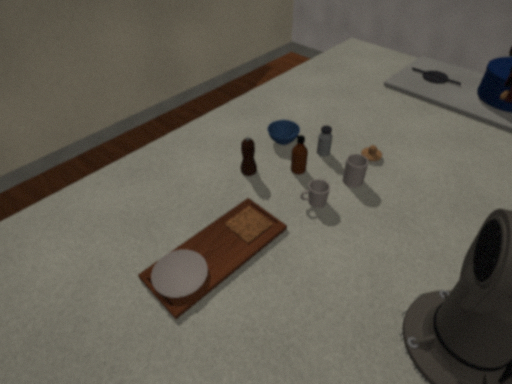

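```bash
cat > h.py <<'E'
import numpy as np, cv2
from scipy.spatial.transform import Rotation as Ro
from rig import *
def R(o): return Ro.from_euler('xyz',o,degrees=True).as_matrix()
def ray(c,px,s=None):
    "pixels (N,2) -> origin, directions in world; s=state for wrist"
    px=np.atleast_2d(np.asarray(px,float)); K=c["K"]
    u=(px[:,0]-K[0,2])/K[0,0]; v=(px[:,1]-K[1,2])/K[1,1]
    if s is None:
        d=np.c_[u,-v,-np.ones(len(u))]; return np.array(c["position"]),d@R(c["orientation"]).T
    r=np.hypot(u,v)+1e-12; d=np.c_[u/r*np.sin(r),-v/r*np.sin(r),-np.cos(r)]
    T=c["tool_from_camera"]; Rt=R(s["eef_rot"])
    return s["tool_pos"]+Rt@T[:3,3], d@(Rt@T[:3,:3]).T
def cast(c,px,z,s=None):
    o,d=ray(c,px,s); return (o+d*((z-o[2])/d[:,2])[:,None])[:,:2]
def proj(c,P,s):
    "world points to wrist pixels"
    P=np.atleast_2d(P); T=c["tool_from_camera"]; Rt=R(s["eef_rot"])
    q=(P-s["tool_pos"]-Rt@T[:3,3])@(Rt@T[:3,:3]); x,y,z=q[:,0],-q[:,1],-q[:,2]
    rho=np.hypot(x,y)+1e-12; th=np.arctan2(rho,z); K=c["K"]
    return np.c_[K[0,2]+K[0,0]*th*x/rho,K[1,2]+K[1,1]*th*y/rho]
def circ(p):
    "least-squares circle"
    A=np.c_[2*p,np.ones(len(p))]; a=np.linalg.lstsq(A,(p**2).sum(1),rcond=None)[0]
    return a[:2],np.sqrt(a[2]+a[0]**2+a[1]**2)
E
python3 - <<'E'
from h import *
s=state();c=camera("top")
for n,p,z in[("lid",(392,241),.03),("jar",(346,249),.08),("cup",(292,240),.062),("handle",(278,233),.04),("milk",(365,190),.096),("oil",(319,189),.125),("pep",(277,148),.128),("bowl",(343,146),.05),("saucer",(137,216),.03),("coaster",(217,217),.021)]:
    print(n,cast(c,p,z).round(3))
g=lambda i:cv2.convertScaleAbs(i,alpha=1.8)
cv2.imwrite("pics/top1.png",cv2.resize(g(c["img"])[125:275,255:415],None,fx=4,fy=4,interpolation=cv2.INTER_CUBIC))
w=camera("wrist");cv2.imwrite("pics/w1.png",g(w["img"]))
print(proj(w,[[.45,-.35,0]],s))
E
```

```text
lid [[ 0.456 -0.402]]
jar [[ 0.433 -0.263]]
cup [[ 0.46  -0.126]]
handle [[ 0.482 -0.09 ]]
milk [[ 0.586 -0.319]]
oil [[ 0.584 -0.193]]
pep [[ 0.694 -0.088]]
bowl [[ 0.722 -0.279]]
saucer [[0.536 0.296]]
coaster [[0.531 0.077]]
[[112.83499533 -42.71921272]]
```

View pics/top1.png

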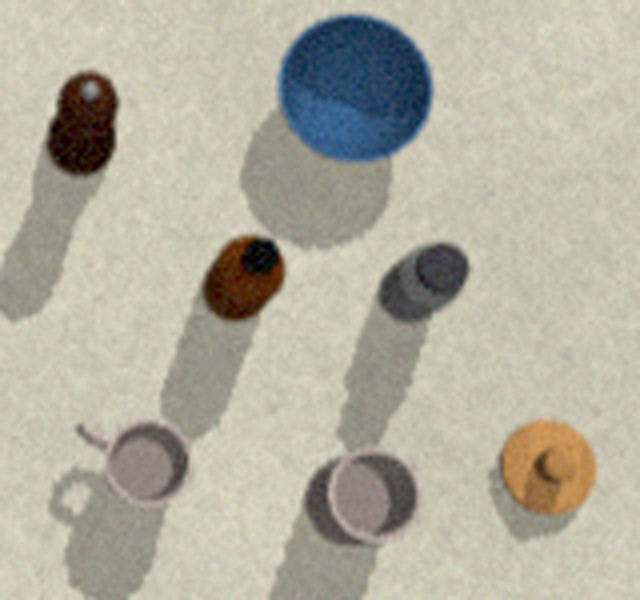

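View pics/w1.png

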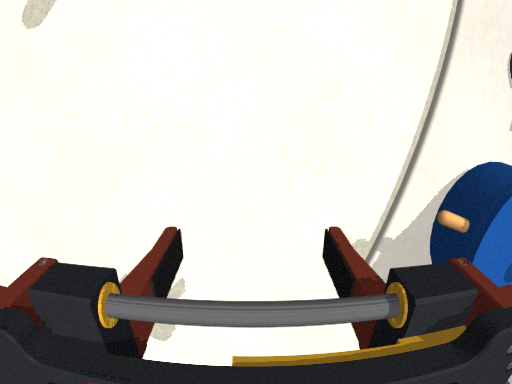

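Request:
arm_command:
  increments:
    - {"grip": 1,"travel": [3.3,-3.4,0],"roll": 0}
    - {"grip": 1,"travel": [3.3,-3.4,0],"roll": 0}
    - {"grip": 1,"travel": [3.3,-3.4,0],"roll": 0}
    - {"grip": 1,"travel": [3.3,-3.4,0],"roll": 0}
    - {"grip": 1,"travel": [3.3,-3.4,0],"roll": 0}
    - {"grip": 1,"travel": [3.3,-3.4,0],"roll": 0}
    - {"grip": 1,"travel": [3.3,-3.4,0],"roll": 0}
    - {"grip": 1,"travel": [3.3,-3.4,0],"roll": 0}

```text
time: 1.25
tool_pos: [0.3776, -0.2986, 0.2228]
eef_rot: [180.0, -0.0, 18.3]
force: [0.7, -0.6, 0.5]
opening: 0.0881
gripper_force: 0.0
```

Request:
arm_command:
  increments:
    - {"grip": 1,"travel": [3.3,-3.4,0],"roll": 0}
    - {"grip": 1,"travel": [3.3,-3.4,0],"roll": 0}
    - {"grip": 1,"travel": [3.3,-3.4,0],"roll": 0}
    - {"grip": 1,"travel": [3.3,-3.4,0],"roll": 0}
    - {"grip": 1,"travel": [0,0,0],"roll": -10.2}
    - {"grip": 1,"travel": [0,0,0],"roll": -10.2}
    - {"grip": 1,"travel": [0,0,0],"roll": -10.2}
    - {"grip": 1,"travel": [0,0,0],"roll": -10.2}

```text
time: 2.25
tool_pos: [0.4597, -0.1294, 0.2227]
eef_rot: [180.0, 0.0, 59.4]
force: [0.2, 0.4, 0.0]
opening: 0.0876
gripper_force: 0.0
```

Request:
arm_command:
  increments:
    - {"grip": 1,"travel": [0,0,0],"roll": 0}
    - {"grip": 1,"travel": [0,0,0],"roll": 0}

```text
time: 2.5
tool_pos: [0.4597, -0.1295, 0.2227]
eef_rot: [180.0, 0.0, 58.9]
force: [-0.3, 0.9, 0.3]
opening: 0.0879
gripper_force: 0.0
```

```bash
python3 - <<'E'
from h import *
s=state();w=camera("wrist");cv2.imwrite("pics/w2.png",w["img"])
print(s["time"],s["tool_pos"],s["eef_rot"],s["joint_positions"].round(1),s["force"].round(2))
print(proj(w,[[.46,-.126,.062],[.482,-.09,.04],[.433,-.263,.08],[.584,-.193,.125]],s).round(1))
E
```

```text
2.5 [ 0.45970862 -0.12954895  0.222677  ] [1.79995228e+02 1.26540695e-03 5.88571950e+01] [ 28.4  10.1 -22.4 114.1   4.6  56.6 -27.4] [-0.26  0.95  0.33]
[[251.4 175.3]
 [251.6 135.7]
 [290.1 282.6]
 [393.9 185.3]]
```

View pics/w2.png

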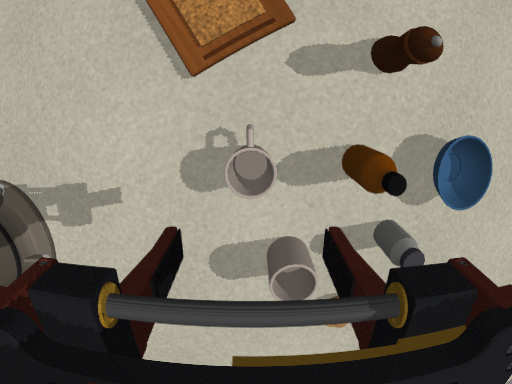

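```bash
cat >> h.py <<'E'
def chroma(img,hue="pink"):
    b,g,r=[cv2.GaussianBlur(img,(0,0),1.2)[...,i].astype(float) for i in range(3)]
    t=b+g+r+1
    return (r-g)/t,(b-g)/t,t
E
python3 - <<'E'
from h import *
s=state();w=camera("wrist")
a,b,t=chroma(w["img"])
for p in[(250,172),(230,172),(274,172),(250,192),(250,140),(190,170),(150,120),(210,200),(290,250),(270,270),(310,240)]: print(p,round(a[p[1],p[0]],3),round(b[p[1],p[0]],3),int(t[p[1],p[0]]))
im=cv2.convertScaleAbs(cv2.resize(np.clip((b+.03)*4000,0,255),None,fx=1.5,fy=1.5))
cv2.imwrite("pics/b.png",im)
E
```

```text
(250, 172) 0.023 -0.02 353
(230, 172) 0.027 -0.019 367
(274, 172) 0.026 -0.018 382
(250, 192) 0.025 -0.022 278
(250, 140) 0.025 -0.021 480
(190, 170) 0.008 -0.036 386
(150, 120) 0.008 -0.035 515
(210, 200) 0.008 -0.035 512
(290, 250) 0.026 -0.019 267
(270, 270) 0.022 -0.022 229
(310, 240) 0.009 -0.034 469
```

View pics/b.png

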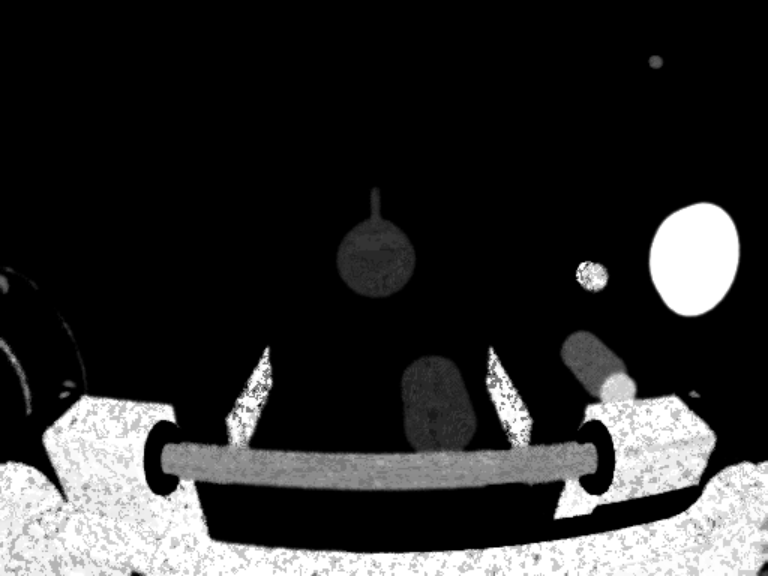

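```bash
cat >> h.py <<'E'
def blob(img,px,op=0,lo=.0165,hi=.05):
    "mask of the ceramic blob nearest to px, opened by op"
    a=chroma(img)[0]; m=((a>lo)&(a<hi)).astype(np.uint8)
    if op: m=cv2.morphologyEx(m,cv2.MORPH_OPEN,cv2.getStructuringElement(cv2.MORPH_ELLIPSE,(op,op)))
    cs=[k for k in cv2.findContours(m,cv2.RETR_EXTERNAL,cv2.CHAIN_APPROX_NONE)[0] if len(k)>25]
    return max(cs,key=lambda k:cv2.pointPolygonTest(k,tuple(map(float,px)),True))[:,0].astype(float)
def rel(s,xy,z):
    "move needed in tool cm from s to world xy,z"
    return (R(s["eef_rot"]).T@(np.r_[xy,z]-s["tool_pos"])*100).round(2)
E
python3 - <<'E'
from h import *
s=state();w=camera("wrist")
k=blob(w["img"],(250,172),13)
c,r=circ(cast(w,k,.062,s));print("cup",c,r)
k0=blob(w["img"],(250,172)); i=k0[:,1]<135
h=cast(w,k0[i].mean(0),.045,s)[0];d=h-c;print("handle",h,np.degrees(np.arctan2(d[1],d[0])))
print(rel(s,c,.018))
t=camera("top");k=blob(t["img"],(292,240),7);print("top",circ(cast(t,k,.062)))
# board: brown mask in top
a,b,tt=chroma(t["img"])
bd=((b<-.09)).astype(np.uint8); bd[:,:100]=0; bd[:,255:]=0; bd[:170]=0
k=max(cv2.findContours(bd,0,1)[0],key=cv2.contourArea)[:,0].astype(float)
rc=cv2.minAreaRect((cast(t,k,.016)*1000).astype(np.float32));print("board",rc)
k=blob(t["img"],(137,216),0);print("saucer",circ(cast(t,k,.030)),len(k))
E
```

```text
cup [ 0.46056131 -0.12214517] 0.0296489984027264
handle [ 0.48452238 -0.08158618] 59.42663797021311
[ 0.67 -0.31 20.47]
top (array([ 0.35405121, -0.25027262]), np.float64(0.20106075327025943))
board ((534.3055419921875, 187.29676818847656), (354.7252197265625, 146.4567108154297), 89.0657730102539)
saucer (array([0.533135  , 0.18424579]), np.float64(0.1469034784399551)) 364
```

Request:
arm_command:
  increments:
    - {"grip": 1,"travel": [0.67,-0.31,4],"roll": 0}
    - {"grip": 1,"travel": [0,0,4],"roll": -0.5}
    - {"grip": 1,"travel": [0,0,4],"roll": 0}
    - {"grip": 1,"travel": [0,0,4],"roll": 0}
    - {"grip": 1,"travel": [0,0,2.5],"roll": 0}
    - {"grip": 1,"travel": [0,0,1.9],"roll": 0}
    - {"grip": 1,"travel": [0,0,0],"roll": 0}
    - {"grip": 0.5,"travel": [0,0,0],"roll": 0}

```text
time: 3.7
tool_pos: [0.4611, -0.1221, 0.0193]
eef_rot: [179.9, -0.0, 59.5]
force: [0.2, 0.0, -0.1]
opening: 0.0808
gripper_force: 0.0
```

Request:
arm_command:
  increments:
    - {"grip": 0,"travel": [0,0,0],"roll": 0}
    - {"grip": 0,"travel": [0,0,0],"roll": 0}
    - {"grip": 0,"travel": [0,0,0],"roll": 0}
    - {"grip": 0,"travel": [0,0,0],"roll": 0}
    - {"grip": 0,"travel": [0,0,0],"roll": 0}
    - {"grip": 0,"travel": [0,0,0],"roll": 0}

```text
time: 4.45
tool_pos: [0.4611, -0.1223, 0.0192]
eef_rot: [179.9, -0.0, 59.6]
force: [0.3, -0.5, 6.3]
opening: 0.0574
gripper_force: 30.0
```

Request:
arm_command:
  increments:
    - {"grip": 0,"travel": [0,0,-1],"roll": 0}
    - {"grip": 0,"travel": [0,0,-2.5],"roll": 0}
    - {"grip": 0,"travel": [0,0,-4],"roll": 0}
    - {"grip": 0,"travel": [0,0,-4],"roll": 0}
    - {"grip": 0,"travel": [2,-1,-2.5],"roll": 0}
    - {"grip": 0,"travel": [3.4,-1.8,0],"roll": 0}
    - {"grip": 0,"travel": [3.4,-1.8,0],"roll": 0}
    - {"grip": 0,"travel": [3.4,-1.8,0],"roll": 0}

```text
time: 5.45
tool_pos: [0.4665, 0.0165, 0.1589]
eef_rot: [-180.0, 0.0, 59.6]
force: [0.7, -0.3, -2.4]
opening: 0.0578
gripper_force: 30.0
```

Request:
arm_command:
  increments:
    - {"grip": 0,"travel": [3.4,-1.8,0],"roll": 0}
    - {"grip": 0,"travel": [3.4,-1.8,0],"roll": 0}
    - {"grip": 0,"travel": [3.4,-1.8,0],"roll": 0}
    - {"grip": 0,"travel": [3.4,-1.8,0],"roll": 0}
    - {"grip": 0,"travel": [1.8,-1,0],"roll": 0}
    - {"grip": 0,"travel": [0,0,0],"roll": 0}
    - {"grip": 0,"travel": [0,0,0],"roll": 0}

```text
time: 6.32
tool_pos: [0.4742, 0.1883, 0.1585]
eef_rot: [-180.0, 0.1, 59.5]
force: [0.1, -0.8, -2.4]
opening: 0.0578
gripper_force: 30.0
```

```bash
python3 - <<'E'
from h import *
s=state();w=camera("wrist");cv2.imwrite("pics/w3.png",w["img"])
print(s["time"],s["tool_pos"],s["eef_rot"],s["opening"],s["force"].round(2))
print(proj(w,[[.535,.296,.03],[.532,.077,.021]],s).round(1))
E
```

```text
6.325 [0.47417528 0.18832264 0.158454  ] [-1.79998261e+02  8.53576918e-02  5.95090212e+01] 0.05782907221354063 [ 0.14 -0.8  -2.39]
[[250.7  62.1]
 [344.3 239. ]]
```

View pics/w3.png

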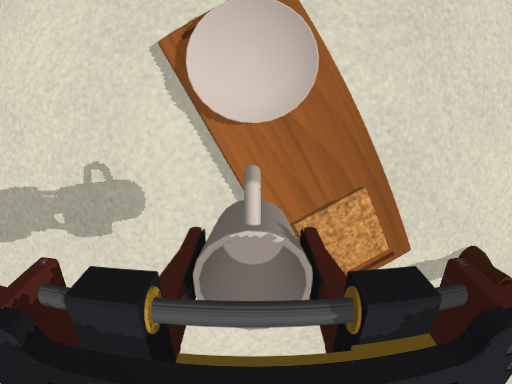

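```bash
python3 - <<'E'
from h import *
s=state();w=camera("wrist")
k=blob(w["img"],(252,60),0);k=k[k[:,1]>4]
p=cast(w,k,.030,s);c,r=circ(p);res=np.hypot(*(p-c).T)-r;print("saucer",c,r,res.std());
k=k[abs(res)<.003];c,r=circ(cast(w,k,.030,s));print(c,r)
a,b,t=chroma(w["img"]);print([(round(a[y,x],3),round(b[y,x],3)) for x,y in((290,160),(350,235),(200,80),(400,250),(400,100))])
t=camera("top");
for q in((137,216),):
    k=blob(t["img"],q,9); k=k[(k[:,0]<165)]
    print("top saucer",len(k),circ(cast(t,k,.030)))
print(rel(s,c,.021+.0192))
E
```

```text
saucer [0.46161021 0.2000069 ] 0.12257699346945602 0.05256985141528033
[0.46191626 0.19999359] 0.12248688217848483
[(np.float64(0.22), np.float64(-0.164)), (np.float64(0.146), np.float64(-0.153)), (np.float64(0.025), np.float64(-0.02)), (np.float64(0.223), np.float64(-0.16)), (np.float64(0.007), np.float64(-0.035))]
top saucer 297 (array([0.42025615, 0.27180075]), np.float64(0.18393170638200546))
[ 0.41 -1.68 11.83]
```

```bash
python3 - <<'E'
from h import *
s=state();w=camera("wrist")
def fit(k,z,c,s,im):
    p=cast(c,k,z,s)
    ce,r=circ(p)
    for _ in range(4):
        g=abs(np.hypot(*(p-ce).T)-r)<.004; ce,r=circ(p[g])
    return ce,r,g.sum(),len(p)
k=blob(w["img"],(252,60),21,.0165,.06);k=k[k[:,1]>6]
c=fit(k,.030,w,s,0);print("saucer",c)
print(k.min(0),k.max(0))
a,b,_=chroma(w["img"])
m=((a>.06)&(a<.5)&(b<-.1)).astype(np.uint8);m[:,420:]=0;m[270:]=0
cor=((a>.11)&(a<.185)&(b<-.1)).astype(np.uint8);print("cork px",[int(cor[y,x]) for x,y in((350,220),(330,225),(340,240),(290,160),(270,170),(380,220))])
kb=max(cv2.findContours(m,0,1)[0],key=cv2.contourArea)[:,0]
# board edges: left edge line and right edge line in world at z=.016
P=cast(w,kb,.016,s); u=np.array([1,0])
kb2=kb[:, :]
L=P[(kb[:,0]<250)&(kb[:,1]>60)&(kb[:,1]<190)]; Rr=P[(kb[:,0]>300)&(kb[:,1]>20)&(kb[:,1]<235)]
for n,q in(("L",L),("R",Rr)):
    vx,vy,x0,y0=cv2.fitLine(q.astype(np.float32),cv2.DIST_HUBER,0,.001,.001).ravel();print(n,len(q),vx,vy,x0,y0)
print(rel(s,c[0],.021+.0192))
t=camera("top");k=blob(t["img"],(137,216),15,.0165,.06);print("top",fit(k,.030,t,None,0))
E
```

```text
saucer (array([0.53841752, 0.30006566]), np.float64(0.06372264812979128), np.int64(293), 293)
[186.   7.] [316. 122.]
cork px [1, 1, 1, 0, 0, 0]
L 240 0.05405099 0.9985382 0.46698686 0.2558999
R 319 0.019921014 0.9998016 0.6082476 0.19904555
[12.88 -0.18 11.83]
top (array([0.40446435, 0.25258672]), np.float64(0.18953196812578604), np.int64(14), 444)
```

```bash
python3 - <<'E'
from h import *
t=camera("top");im=t["img"]
a,b,_=chroma(im)
print([(round(a[y,x],3),round(b[y,x],3)) for x,y in((137,216),(137,200),(125,225),(105,216),(180,217),(217,217),(60,200),(220,150))])
# board by wood colour and saucer as filled hole
m=(a>.05).astype(np.uint8); m[:, :95]=0;m[:,260:]=0;m[:175]=0;m[260:]=0
cs=[k for k in cv2.findContours(m,cv2.RETR_CCOMP,cv2.CHAIN_APPROX_NONE)[0] if cv2.contourArea(k)>800]
for k in cs:
    k=k[:,0]; print(cv2.contourArea(k),k.min(0),k.max(0))
    print(" rect16",cv2.minAreaRect((cast(t,k,.016)*1000).astype(np.float32)));print(" circ",circ(cast(t,k,.03)))
E
```

```text
[(np.float64(0.026), np.float64(-0.037)), (np.float64(0.034), np.float64(-0.029)), (np.float64(0.021), np.float64(-0.042)), (np.float64(0.028), np.float64(-0.033)), (np.float64(0.077), np.float64(-0.026)), (np.float64(0.151), np.float64(-0.16)), (np.float64(0.006), np.float64(-0.03)), (np.float64(0.003), np.float64(-0.033))]
3357.5 [174 190] [242 244]
 rect16 ((533.00048828125, 102.2637710571289), (190.1797637939453, 152.1117706298828), 89.06510162353516)
 circ (array([0.52950329, 0.09715226]), np.float64(0.0934435908721573))
```

```bash
python3 - <<'E'
from h import *
t=camera("top");im=cv2.imread("pics/top0.png")
a,b,_=chroma(im)
m=(a>.05).astype(np.uint8); m[:, :95]=0;m[:,260:]=0;m[:175]=0;m[260:]=0
cs=[k[:,0] for k in cv2.findContours(m,cv2.RETR_CCOMP,cv2.CHAIN_APPROX_NONE)[0] if cv2.contourArea(k)>500]
for k in cs:
    print(cv2.contourArea(k),k.min(0),k.max(0));print(" rect16",cv2.minAreaRect((cast(t,k,.016)*1000).astype(np.float32)));print(" circ",circ(cast(t,k,.03)))
n=(((a>.1)&(a<.185))).astype(np.uint8);n[:, :190]=0;n[:,260:]=0;n[:175]=0;n[260:]=0
n=cv2.morphologyEx(n,cv2.MORPH_OPEN,np.ones((7,7),np.uint8))
k=max(cv2.findContours(n,0,1)[0],key=cv2.contourArea);print("cork",cv2.minAreaRect((cast(t,k[:,0],.021)*1000).astype(np.float32)))
k=blob(im,(345,249),9);p=cast(t,k,.08);print("jar",circ(p))
E
```

```text
5156.0 [112 190] [242 244]
 rect16 ((534.382568359375, 187.2934112548828), (360.26153564453125, 152.10064697265625), 89.06510162353516)
 circ (array([0.53253091, 0.18090795]), np.float64(0.1376487176546062))
cork ((532.6508178710938, 78.31040954589844), (87.14044952392578, 86.99613189697266), 89.09471130371094)
jar (array([ 0.43343155, -0.26270703]), np.float64(0.0329160532691696))
```

```bash
python3 - <<'E'
from h import *
print(rel(state(),[.537,.2985],.0402))
E
```

```text
[12.59 -0.17 11.85]
```

Request:
arm_command:
  increments:
    - {"grip": 0,"travel": [3,-0.05,0],"roll": 0}
    - {"grip": 0,"travel": [4,-0.06,0],"roll": 0}
    - {"grip": 0,"travel": [4,-0.06,0],"roll": 0}
    - {"grip": 0,"travel": [1.6,0,2],"roll": 0}
    - {"grip": 0,"travel": [0,0,3],"roll": 0}
    - {"grip": 0,"travel": [0,0,3],"roll": 0}
    - {"grip": 0,"travel": [0,0,2],"roll": 0}
    - {"grip": 0,"travel": [0,0,1],"roll": 0}

```text
time: 7.68
tool_pos: [0.5366, 0.2989, 0.0476]
eef_rot: [-180.0, 0.1, 59.6]
force: [0.4, 0.0, -1.5]
opening: 0.0576
gripper_force: 30.0
```

Request:
arm_command:
  increments:
    - {"grip": 0,"travel": [0,0,0.4],"roll": 0}
    - {"grip": 0,"travel": [0,0,0],"roll": 0}
    - {"grip": 0,"travel": [0,0,0.2],"roll": 0}
    - {"grip": 0,"travel": [0,0,0],"roll": 0}

```text
time: 8.18
tool_pos: [0.5371, 0.2994, 0.0431]
eef_rot: [180.0, -0.0, 59.6]
force: [0.5, -0.3, -1.1]
opening: 0.0577
gripper_force: 30.0
```

Request:
arm_command:
  increments:
    - {"grip": 0,"travel": [0,0,0.1],"roll": 0}
    - {"grip": 0,"travel": [0,0,0.1],"roll": 0}
    - {"grip": 0,"travel": [0,0,0],"roll": 0}
    - {"grip": 0,"travel": [0,0,0],"roll": 0}

```text
time: 8.68
tool_pos: [0.5368, 0.2993, 0.0406]
eef_rot: [180.0, 0.0, 59.6]
force: [-0.1, -1.1, -1.1]
opening: 0.0574
gripper_force: 30.0
```

Request:
arm_command:
  increments:
    - {"grip": 0,"travel": [0,0,0.1],"roll": 0}
    - {"grip": 0,"travel": [0,0,0],"roll": 0}
    - {"grip": 0,"travel": [0,0,0],"roll": 0}

```text
time: 9.05
tool_pos: [0.537, 0.2995, 0.0402]
eef_rot: [180.0, -0.0, 59.6]
force: [-2.5, -1.5, 5.4]
opening: 0.0574
gripper_force: 30.0
```

Request:
arm_command:
  increments:
    - {"grip": 0.72,"travel": [0,0,0],"roll": 0}
    - {"grip": 0.8,"travel": [0,0,0],"roll": 0}
    - {"grip": 0.9,"travel": [0,0,0],"roll": 0}
    - {"grip": 1,"travel": [0,0,0],"roll": 0}
    - {"grip": 1,"travel": [0,0,-2],"roll": 0}
    - {"grip": 1,"travel": [0,0,-4],"roll": 0}
    - {"grip": 1,"travel": [0,0,-5],"roll": 0}
    - {"grip": 1,"travel": [0,0,-5],"roll": 0}

```text
time: 10.05
tool_pos: [0.5367, 0.2995, 0.2027]
eef_rot: [180.0, -0.1, 59.6]
force: [-0.2, 0.5, 0.4]
opening: 0.0876
gripper_force: 0.0
```

Request:
arm_command:
  increments:
    - {"grip": 1,"travel": [0,0,0],"roll": 0}
    - {"grip": 1,"travel": [0,0,0],"roll": 0}

```text
time: 10.3
tool_pos: [0.5367, 0.2991, 0.2003]
eef_rot: [180.0, -0.0, 59.6]
force: [-0.3, -0.4, -0.5]
opening: 0.0881
gripper_force: 0.0
```

```bash
python3 - <<'E'
from h import *
s=state();w=camera("wrist");cv2.imwrite("pics/w4.png",w["img"])
print(s["time"],s["tool_pos"],s["eef_rot"],s["force"].round(2))
print(rel(s,[.433,-.262],.222))
k=blob(w["img"],(252,100),9,.0165,.06);k=k[k[:,1]>4]
print("saucer",circ(cast(w,k,.030,s)))
E
```

```text
10.3 [0.53673157 0.29910448 0.20027705] [ 1.79962667e+02 -2.15922447e-02  5.95603311e+01] [-0.3 -0.4 -0.5]
[-53.63  19.49  -2.18]
saucer (array([0.53840901, 0.29957919]), np.float64(0.06333015271516723))
```

View pics/w4.png

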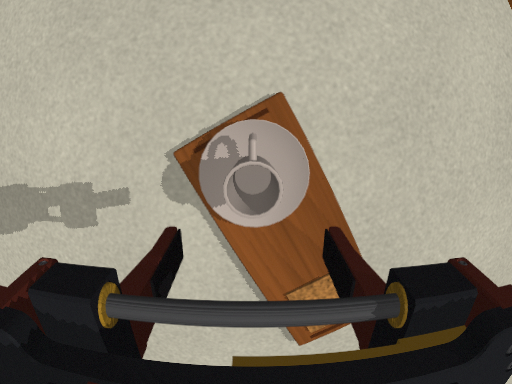

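```bash
python3 - <<'E'
from h import *
s=state();w=camera("wrist")
print(cast(w,(252,188),.083,s),cast(w,[(225,187),(281,187),(252,162),(252,214)],.083,s))
E
```

```text
[[0.53608947 0.30028493]] [[0.51376298 0.31460116]
 [0.56116962 0.28676676]
 [0.54923123 0.32265323]
 [0.52225552 0.27674256]]
```

Request:
arm_command:
  increments:
    - {"grip": 1,"travel": [-3,1.1,-0.4],"roll": 0}
    - {"grip": 1,"travel": [-4.6,1.7,-0.4],"roll": 0}
    - {"grip": 1,"travel": [-4.6,1.7,-0.4],"roll": 0}
    - {"grip": 1,"travel": [-4.6,1.7,-0.4],"roll": 0}
    - {"grip": 1,"travel": [-4.6,1.7,-0.4],"roll": 0}
    - {"grip": 1,"travel": [-4.6,1.7,0],"roll": 0}
    - {"grip": 1,"travel": [-4.6,1.7,0],"roll": 0}
    - {"grip": 1,"travel": [-4.6,1.7,0],"roll": 0}

```text
time: 11.4
tool_pos: [0.4694, -0.0715, 0.2187]
eef_rot: [-179.9, 0.0, 59.6]
force: [0.2, -0.2, 0.1]
opening: 0.0879
gripper_force: 0.0
```

Request:
arm_command:
  increments:
    - {"grip": 1,"travel": [-4.6,1.7,0],"roll": 0}
    - {"grip": 1,"travel": [-4.6,1.7,0],"roll": 0}
    - {"grip": 1,"travel": [-4.6,1.7,0],"roll": 0}
    - {"grip": 1,"travel": [-4.6,1.7,0],"roll": 0}
    - {"grip": 1,"travel": [0,0,0],"roll": 0}
    - {"grip": 1,"travel": [0,0,0],"roll": 0}

```text
time: 12.15
tool_pos: [0.4358, -0.2621, 0.2188]
eef_rot: [-179.9, -0.0, 59.6]
force: [0.4, 0.4, 0.3]
opening: 0.0879
gripper_force: 0.0
```

```bash
python3 - <<'E'
from h import *
s=state();w=camera("wrist");cv2.imwrite("pics/w5.png",w["img"])
print(s["time"],s["tool_pos"],s["eef_rot"],s["joint_positions"].round(1),s["force"].round(2))
q=proj(w,[[.433,-.262,.08]],s)[0];print(q)
k=blob(w["img"],q,9);c,r=circ(cast(w,k,.08,s));print("jar raw",c,r,k.min(0),k.max(0))
print(rel(s,[.433,-.262],.031))
E
```

```text
12.15 [ 0.43575367 -0.26208527  0.21876034] [-1.79882489e+02 -3.32229556e-02  5.95900333e+01] [ 38.6  13.  -16.8 110.8   4.4  56.9 -10.6] [0.4  0.38 0.34]
[250.8783732  184.47448699]
jar raw [ 0.43768049 -0.26351171] 0.0328882448741257 [227. 149.] [284. 215.]
[-0.14 -0.2  18.78]
```

View pics/w5.png

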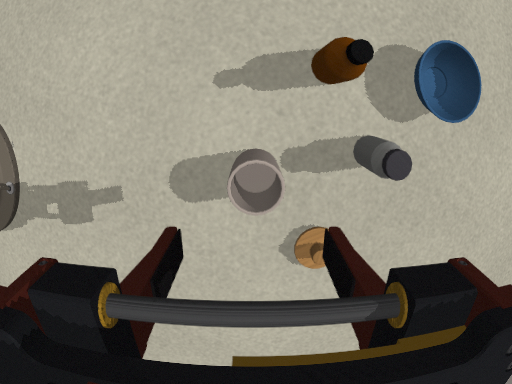

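```bash
python3 - <<'E'
from h import *
s=state();w=camera("wrist")
k=blob(w["img"],(255,187),9);k=k[k[:,1]>188];c,r=circ(cast(w,k,.08,s));print("jar",c,r)
print(rel(s,c,.031)); print("milk~",cast(w,(397,164),.096,s),"lid px",proj(w,[[.456,-.402,.015]],s))
E
```

```text
jar [ 0.43541517 -0.26779713] 0.030350372198965643
[-0.58  0.29 18.8 ]
milk~ [[ 0.58175824 -0.31591995]] lid px [[315.41268282 247.48452325]]
```

Request:
arm_command:
  increments:
    - {"grip": 1,"travel": [-0.58,0.29,3],"roll": 0}
    - {"grip": 1,"travel": [0,0,4],"roll": 0}
    - {"grip": 1,"travel": [0,0,4],"roll": 0}
    - {"grip": 1,"travel": [0,0,4],"roll": 0}
    - {"grip": 1,"travel": [0,0,2.4],"roll": 0}
    - {"grip": 1,"travel": [0,0,1.4],"roll": 0}
    - {"grip": 1,"travel": [0,0,0],"roll": 0}
    - {"grip": 0.6,"travel": [0,0,0],"roll": 0}

```text
time: 13.25
tool_pos: [0.4365, -0.2696, 0.0326]
eef_rot: [179.9, -0.0, 59.6]
force: [-0.2, 0.6, -0.9]
opening: 0.0814
gripper_force: 0.0
```

Request:
arm_command:
  increments:
    - {"grip": 0,"travel": [0,0,0],"roll": 0}
    - {"grip": 0,"travel": [0,0,0],"roll": 0}
    - {"grip": 0,"travel": [0,0,0],"roll": 0}
    - {"grip": 0,"travel": [0,0,0],"roll": 0}
    - {"grip": 0,"travel": [0,0,0],"roll": 0}

```text
time: 13.88
tool_pos: [0.4356, -0.2697, 0.0324]
eef_rot: [180.0, 0.0, 59.6]
force: [-1.6, 1.9, 7.1]
opening: 0.063
gripper_force: 30.0
```

Request:
arm_command:
  increments:
    - {"grip": 0,"travel": [0,0,-1],"roll": 0}
    - {"grip": 0,"travel": [0,0,-3],"roll": 0}
    - {"grip": 0,"travel": [0,0,-4],"roll": 0}
    - {"grip": 0,"travel": [0,0,-4],"roll": 0}
    - {"grip": 0,"travel": [2,-0.8,-1],"roll": 0}
    - {"grip": 0,"travel": [3.6,-1.4,0],"roll": 0}
    - {"grip": 0,"travel": [3.6,-1.4,0],"roll": 0}
    - {"grip": 0,"travel": [3.6,-1.4,0],"roll": 0}

```text
time: 14.88
tool_pos: [0.4564, -0.1312, 0.1607]
eef_rot: [-179.9, 0.0, 59.6]
force: [0.4, 0.2, -4.1]
opening: 0.0627
gripper_force: 30.0
```

Request:
arm_command:
  increments:
    - {"grip": 0,"travel": [3.6,-1.4,0],"roll": 0}
    - {"grip": 0,"travel": [3.6,-1.4,0],"roll": 0}
    - {"grip": 0,"travel": [3,-1,0],"roll": 0}
    - {"grip": 0,"travel": [1.2,-0.4,0],"roll": 0}
    - {"grip": 0,"travel": [0,0,0],"roll": 0}
    - {"grip": 0,"travel": [0,0,0],"roll": 0}

```text
time: 15.62
tool_pos: [0.4783, -0.0157, 0.1613]
eef_rot: [-180.0, 0.1, 59.5]
force: [0.4, -0.7, -3.4]
opening: 0.0624
gripper_force: 30.0
```

```bash
cat >> h.py <<'E'
def cork(im,lim=None):
    a,b,_=chroma(im); n=((a>.1)&(a<.185)&(b<-.1)).astype(np.uint8)
    if lim: n[lim:]=0
    n=cv2.morphologyEx(n,cv2.MORPH_OPEN,np.ones((9,9),np.uint8))
    return max(cv2.findContours(n,0,cv2.CHAIN_APPROX_NONE)[0],key=cv2.contourArea)[:,0].astype(float)
E
python3 - <<'E'
from h import *
s=state();w=camera("wrist");cv2.imwrite("pics/w6.png",w["img"])
print(s["time"],s["tool_pos"],s["eef_rot"],s["opening"],s["force"].round(2))
k=cork(w["img"]);print(k.min(0),k.max(0));rc=cv2.minAreaRect((cast(w,k,.021,s)*1000).astype(np.float32));print(rc)
print(rel(s,np.array(rc[0])/1000,.0534),rel(s,[.5345,.08],.0534))
E
```

```text
15.625 [ 0.47826763 -0.01571612  0.16126987] [-1.79971576e+02  6.53921276e-02  5.94703471e+01] 0.0624275559191311 [ 0.41 -0.74 -3.36]
[194.  23.] [309. 133.]
((532.8651123046875, 79.8194351196289), (90.86985778808594, 91.29004669189453), 88.51551818847656)
[11.01 -0.14 10.77] [ 1.111e+01 -1.000e-02  1.077e+01]
```

View pics/w6.png

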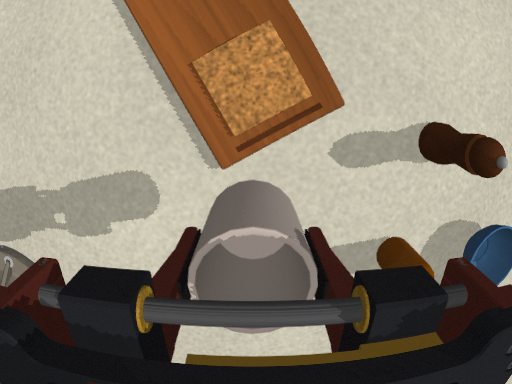

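Request:
arm_command:
  increments:
    - {"grip": 0,"travel": [2.9,-0.1,0],"roll": 0}
    - {"grip": 0,"travel": [4,0,0],"roll": 0}
    - {"grip": 0,"travel": [3,0,1],"roll": 0}
    - {"grip": 0,"travel": [1,0,3],"roll": 0}
    - {"grip": 0,"travel": [0,0,3],"roll": 0}
    - {"grip": 0,"travel": [0,0,2],"roll": 0}
    - {"grip": 0,"travel": [0,0,1.2],"roll": 0}
    - {"grip": 0,"travel": [0,0,0],"roll": 0}

```text
time: 16.68
tool_pos: [0.5329, 0.0793, 0.0591]
eef_rot: [-179.9, 0.1, 59.5]
force: [0.3, 0.7, -3.9]
opening: 0.0631
gripper_force: 30.0
```

Request:
arm_command:
  increments:
    - {"grip": 0,"travel": [0,0,0.2],"roll": 0}
    - {"grip": 0,"travel": [0,0,0.1],"roll": 0}
    - {"grip": 0,"travel": [0,0,0],"roll": 0}
    - {"grip": 0,"travel": [0,0,0],"roll": 0}

```text
time: 17.18
tool_pos: [0.5334, 0.0802, 0.0569]
eef_rot: [180.0, -0.0, 59.6]
force: [0.4, -0.7, -3.8]
opening: 0.0626
gripper_force: 30.0
```

Request:
arm_command:
  increments:
    - {"grip": 0,"travel": [0,0,0.15],"roll": 0}
    - {"grip": 0,"travel": [0,0,0.1],"roll": 0}
    - {"grip": 0,"travel": [0,0,0],"roll": 0}
    - {"grip": 0,"travel": [0,0,0],"roll": 0}

```text
time: 17.68
tool_pos: [0.5332, 0.0802, 0.0541]
eef_rot: [-180.0, 0.0, 59.6]
force: [0.1, -0.0, -3.5]
opening: 0.0624
gripper_force: 30.0
```

Request:
arm_command:
  increments:
    - {"grip": 0,"travel": [0,0,0.1],"roll": 0}
    - {"grip": 0,"travel": [0,0,0],"roll": 0}
    - {"grip": 0,"travel": [0,0,0],"roll": 0}

```text
time: 18.05
tool_pos: [0.5333, 0.0801, 0.0534]
eef_rot: [180.0, -0.0, 59.6]
force: [-0.9, 0.5, 1.4]
opening: 0.0627
gripper_force: 30.0
```

Request:
arm_command:
  increments:
    - {"grip": 0.76,"travel": [0,0,0],"roll": 0}
    - {"grip": 0.85,"travel": [0,0,0],"roll": 0}
    - {"grip": 1,"travel": [0,0,0],"roll": 0}
    - {"grip": 1,"travel": [0,0,0],"roll": 0}
    - {"grip": 1,"travel": [0,0,-2],"roll": 0}
    - {"grip": 1,"travel": [0,0,-5],"roll": 0}
    - {"grip": 1,"travel": [0,0,-5],"roll": 0}
    - {"grip": 1,"travel": [0,0,-5],"roll": 0}

```text
time: 19.05
tool_pos: [0.533, 0.0801, 0.2248]
eef_rot: [-180.0, -0.0, 59.6]
force: [0.7, 0.3, -0.4]
opening: 0.0878
gripper_force: 0.0
```

Request:
arm_command:
  increments:
    - {"grip": 1,"travel": [0,0,0],"roll": 0}
    - {"grip": 1,"travel": [0,0,0],"roll": 0}

```text
time: 19.3
tool_pos: [0.5327, 0.0799, 0.2225]
eef_rot: [-180.0, 0.0, 59.6]
force: [0.0, 0.4, -0.6]
opening: 0.0878
gripper_force: 0.0
```

```bash
python3 - <<'E'
from h import *
s=state();w=camera("wrist");cv2.imwrite("pics/w7.png",w["img"])
print(s["time"],s["tool_pos"],s["eef_rot"],s["force"].round(2))
q=proj(w,[[.533,.08,.101]],s)[0];print(q)
k=blob(w["img"],q,9);print(k.min(0),k.max(0),circ(cast(w,k,.101,s)));k=k[k[:,1]>q[1]+3];print("jar",circ(cast(w,k,.101,s)))
print("to lid",rel(s,[.455,-.4],.2))
E
```

```text
19.3 [0.53272767 0.07985175 0.22252091] [-1.79979403e+02  4.18688622e-02  5.95564614e+01] [ 0.01  0.42 -0.55]
[253.14233196 187.40692315]
[223. 146.] [282. 213.] (array([0.53581935, 0.08548712]), np.float64(0.031767624523914205))
jar (array([0.53363639, 0.08161839]), np.float64(0.029359303913282914))
to lid [-45.31  17.61   2.28]
```

View pics/w7.png

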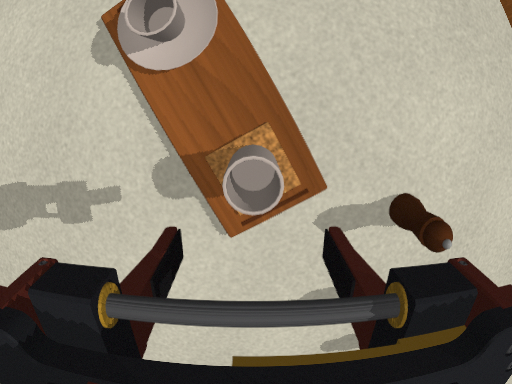

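Request:
arm_command:
  increments:
    - {"grip": 1,"travel": [-3.2,1.3,0],"roll": 0}
    - {"grip": 1,"travel": [-4.2,1.6,0],"roll": 0}
    - {"grip": 1,"travel": [-4.2,1.6,0],"roll": 0}
    - {"grip": 1,"travel": [-4.2,1.6,0],"roll": 0}
    - {"grip": 1,"travel": [-4.2,1.6,0],"roll": 0}
    - {"grip": 1,"travel": [-4.2,1.6,0],"roll": 0}
    - {"grip": 1,"travel": [-4.2,1.6,0],"roll": 0}
    - {"grip": 1,"travel": [-4.2,1.6,0],"roll": 0}

```text
time: 20.35
tool_pos: [0.4745, -0.2652, 0.2213]
eef_rot: [-179.8, 0.0, 59.6]
force: [1.2, 0.1, 0.1]
opening: 0.088
gripper_force: 0.0
```

Request:
arm_command:
  increments:
    - {"grip": 1,"travel": [-4.2,1.6,0.6],"roll": 0}
    - {"grip": 1,"travel": [-4.2,1.6,0.6],"roll": 0}
    - {"grip": 1,"travel": [-4.2,1.6,0.6],"roll": 0}
    - {"grip": 1,"travel": [0,0,0.5],"roll": 0}
    - {"grip": 1,"travel": [0,0,0],"roll": 0}
    - {"grip": 1,"travel": [0,0,0],"roll": 0}

```text
time: 21.1
tool_pos: [0.454, -0.3954, 0.1998]
eef_rot: [-179.9, -0.0, 59.7]
force: [-0.1, -0.7, 0.3]
opening: 0.0877
gripper_force: 0.0
```

```bash
python3 - <<'E'
from h import *
s=state();w=camera("wrist");cv2.imwrite("pics/w8.png",w["img"])
print(s["time"],s["tool_pos"],s["eef_rot"],s["joint_positions"].round(1))
a,b,t=chroma(w["img"]);m=((a>.05)&(b<-.08)).astype(np.uint8);m[:100]=0;m[230:]=0;m[:,:170]=0;m[:,330:]=0
k=max(cv2.findContours(m,0,cv2.CHAIN_APPROX_NONE)[0],key=cv2.contourArea)[:,0].astype(float)
print(k.min(0),k.max(0),"lid",circ(cast(w,k,.012,s)))
x0,y0=k.min(0).astype(int)-8;x1,y1=k.max(0).astype(int)+8
cv2.imwrite("pics/w8c.png",cv2.resize(w["img"][y0:y1,x0:x1],None,fx=5,fy=5));print(x0,y0)
E
```

```text
21.1 [ 0.4540108  -0.39541104  0.19975063] [-1.79946283e+02 -4.50448711e-02  5.97071782e+01] [ 4.490e+01  2.240e+01 -1.270e+01  1.001e+02  5.600e+00  5.810e+01
 -1.000e-01]
[232. 152.] [285. 204.] lid (array([ 0.45634323, -0.4051856 ]), np.float64(0.03225193058539211))
224 144
```

View pics/w8c.png

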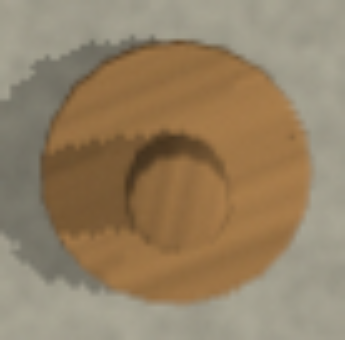

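```bash
python3 - <<'E'
from h import *
s=state();w=camera("wrist")
c=cast(w,(259.4,184.2),.040,s)[0];print(c,cast(w,(258.6,178),.013,s),rel(s,c,.019),rel(s,[.4563,-.4046],.019))
E
```

```text
[ 0.45695631 -0.40533212] [[ 0.45683226 -0.40483972]] [-0.7   0.74 18.11] [-0.67  0.65 18.11]
```

Request:
arm_command:
  increments:
    - {"grip": 1,"travel": [-0.7,0.72,3],"roll": 0}
    - {"grip": 1,"travel": [0,0,4],"roll": 0}
    - {"grip": 1,"travel": [0,0,4],"roll": 0}
    - {"grip": 1,"travel": [0,0,4],"roll": 0}
    - {"grip": 1,"travel": [0,0,2],"roll": 0}
    - {"grip": 1,"travel": [0,0,0.9],"roll": 0}
    - {"grip": 1,"travel": [0,0,0],"roll": 0}
    - {"grip": 1,"travel": [0,0,0],"roll": 0}

```text
time: 22.2
tool_pos: [0.4569, -0.4075, 0.0225]
eef_rot: [179.9, 0.0, 59.6]
force: [0.2, -0.2, -0.4]
opening: 0.0877
gripper_force: 0.0
```

Request:
arm_command:
  increments:
    - {"grip": 0.5,"travel": [0.18,-0.1,0.3],"roll": 0}
    - {"grip": 0.4,"travel": [0,0,0],"roll": 0}
    - {"grip": 0,"travel": [0,0,0],"roll": 0}
    - {"grip": 0,"travel": [0,0,0],"roll": 0}
    - {"grip": 0,"travel": [0,0,0],"roll": 0}
    - {"grip": 0,"travel": [0,0,0],"roll": 0}
    - {"grip": 0,"travel": [0,0,0],"roll": 0}
    - {"grip": 0,"travel": [0,0,0],"roll": 0}

```text
time: 23.2
tool_pos: [0.4562, -0.4049, 0.0182]
eef_rot: [180.0, 0.0, 59.6]
force: [1.1, -0.2, 0.9]
opening: 0.0235
gripper_force: 30.0
```

Request:
arm_command:
  increments:
    - {"grip": 0,"travel": [0,0,0],"roll": 0}
    - {"grip": 0,"travel": [0,0,0],"roll": 0}
    - {"grip": 0,"travel": [0,0,0],"roll": 0}

```text
time: 23.58
tool_pos: [0.4561, -0.4048, 0.0182]
eef_rot: [180.0, 0.0, 59.6]
force: [0.9, -0.0, 0.2]
opening: 0.0235
gripper_force: 30.0
```

Request:
arm_command:
  increments:
    - {"grip": 0,"travel": [0,0,-1],"roll": 0}
    - {"grip": 0,"travel": [0,0,-3],"roll": 0}
    - {"grip": 0,"travel": [0,0,-5],"roll": 0}
    - {"grip": 0,"travel": [0,0,-5],"roll": 0}
    - {"grip": 0,"travel": [2.8,-1.1,-4],"roll": 0}
    - {"grip": 0,"travel": [4,-1.5,0],"roll": 0}
    - {"grip": 0,"travel": [4,-1.6,0],"roll": 0}
    - {"grip": 0,"travel": [4,-1.6,0],"roll": 0}

```text
time: 24.58
tool_pos: [0.4811, -0.2465, 0.199]
eef_rot: [179.9, 0.0, 59.6]
force: [1.1, 0.4, -0.0]
opening: 0.0235
gripper_force: 30.0
```

Request:
arm_command:
  increments:
    - {"grip": 0,"travel": [4,-1.6,0],"roll": 0}
    - {"grip": 0,"travel": [4,-1.6,0],"roll": 0}
    - {"grip": 0,"travel": [4,-1.6,0],"roll": 0}
    - {"grip": 0,"travel": [4,-1.6,0],"roll": 0}
    - {"grip": 0,"travel": [4,-1.6,0],"roll": 0}
    - {"grip": 0,"travel": [4,-1.6,0],"roll": 0}
    - {"grip": 0,"travel": [0,0,0],"roll": 0}
    - {"grip": 0,"travel": [0,0,0],"roll": 0}

```text
time: 25.58
tool_pos: [0.5197, 0.007, 0.1984]
eef_rot: [180.0, 0.0, 59.5]
force: [0.0, 0.7, -0.4]
opening: 0.0234
gripper_force: 30.0
```

```bash
python3 - <<'E'
from h import *
s=state();w=camera("wrist");cv2.imwrite("pics/w9.png",w["img"])
print(s["time"],s["tool_pos"],s["eef_rot"],s["opening"],s["force"].round(2));print(rel(s,[.5336,.0812],.1112))
# jar rim and lid, visible parts
a,b,t=chroma(w["img"]);m=((a>.05)&(a<.2)&(b<-.05)).astype(np.uint8)
for k in cv2.findContours(m,0,cv2.CHAIN_APPROX_NONE)[0]:
    if len(k)>60: print(len(k),k[:,0].min(0),k[:,0].max(0))
E
```

```text
25.575 [0.51967501 0.00696877 0.19843895] [1.79976270e+02 3.91572532e-02 5.95485064e+01] 0.0234033795166553 [ 0.    0.75 -0.45]
[ 7.11 -2.57  8.72]
549 [119 341] [386 367]
115 [291 287] [302 338]
113 [202 287] [214 338]
129 [348 252] [396 294]
416 [201 189] [304 284]
192 [386 149] [460 204]
273 [178  62] [284 168]
1018 [95  0] [314 194]
```

Request:
arm_command:
  increments:
    - {"grip": 0,"travel": [3,-1.1,0],"roll": 0}
    - {"grip": 0,"travel": [3,-1.1,0],"roll": 0}
    - {"grip": 0,"travel": [1.1,-0.37,2],"roll": 0}
    - {"grip": 0,"travel": [0,0,2.5],"roll": 0}
    - {"grip": 0,"travel": [0,0,1.5],"roll": 0}
    - {"grip": 0,"travel": [0,0,1],"roll": 0}
    - {"grip": 0,"travel": [0,0,0],"roll": 0}
    - {"grip": 0,"travel": [0,0,0],"roll": 0}

```text
time: 26.62
tool_pos: [0.5342, 0.0819, 0.1287]
eef_rot: [180.0, -0.0, 59.5]
force: [-0.4, -1.0, -0.7]
opening: 0.0234
gripper_force: 30.0
```

```bash
python3 - <<'E'
from h import *
s=state();w=camera("wrist");cv2.imwrite("pics/w10.png",w["img"][80:330,130:380]);print(rel(s,[.5336,.0812],.1112),s["tool_pos"])
cv2.imwrite("pics/w10.png",cv2.resize(w["img"][90:310,150:360],None,fx=2.5,fy=2.5))
E
```

```text
[-0.09 -0.02  1.75] [0.5341795  0.08186215 0.1287198 ]
```

View pics/w10.png

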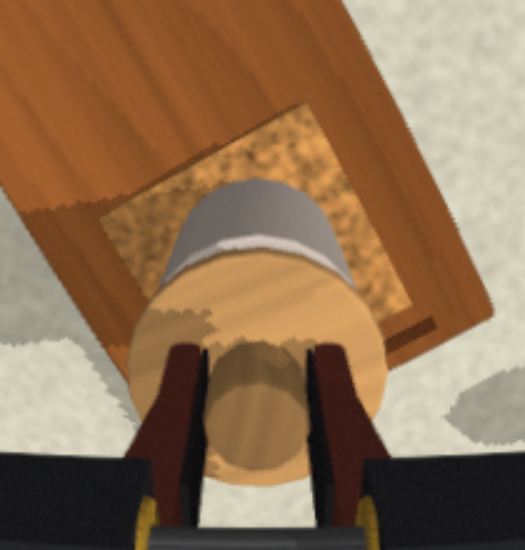

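Request:
arm_command:
  increments:
    - {"grip": 0,"travel": [-0.05,0,0.4],"roll": 0}
    - {"grip": 0,"travel": [0,0,0.3],"roll": 0}
    - {"grip": 0,"travel": [0,0,0.2],"roll": 0}
    - {"grip": 0,"travel": [0,0,0],"roll": 0}
    - {"grip": 0,"travel": [0,0,0.2],"roll": 0}
    - {"grip": 0,"travel": [0,0,0],"roll": 0}

```text
time: 27.42
tool_pos: [0.5333, 0.0815, 0.117]
eef_rot: [-180.0, 0.0, 59.6]
force: [-0.8, -0.0, -0.5]
opening: 0.0233
gripper_force: 30.0
```

Request:
arm_command:
  increments:
    - {"grip": 0,"travel": [0,0,0.2],"roll": 0}
    - {"grip": 0,"travel": [0,0,0.1],"roll": 0}
    - {"grip": 0,"travel": [0,0,0],"roll": 0}
    - {"grip": 0,"travel": [0,0,0],"roll": 0}

```text
time: 27.92
tool_pos: [0.5335, 0.0815, 0.1142]
eef_rot: [180.0, -0.0, 59.6]
force: [0.4, -0.4, 0.1]
opening: 0.0234
gripper_force: 30.0
```

Plug is inside the mouth (bottom at 0.096) without contact.

Request:
arm_command:
  increments:
    - {"grip": 0,"travel": [0,0,0.15],"roll": 0}
    - {"grip": 0,"travel": [0,0,0.1],"roll": 0}
    - {"grip": 0,"travel": [0,0,0],"roll": 0}
    - {"grip": 0,"travel": [0,0,0],"roll": 0}

```text
time: 28.42
tool_pos: [0.5335, 0.0815, 0.1117]
eef_rot: [180.0, 0.0, 59.6]
force: [-0.1, -0.2, -0.5]
opening: 0.0231
gripper_force: 30.0
```

Request:
arm_command:
  increments:
    - {"grip": 0,"travel": [0,0,0.1],"roll": 0}
    - {"grip": 0,"travel": [0,0,0],"roll": 0}
    - {"grip": 0,"travel": [0,0,0],"roll": 0}

```text
time: 28.8
tool_pos: [0.5336, 0.0816, 0.1111]
eef_rot: [180.0, -0.0, 59.6]
force: [-2.4, -0.2, 5.1]
opening: 0.0234
gripper_force: 30.0
```

Request:
arm_command:
  increments:
    - {"grip": 0.35,"travel": [0,0,0],"roll": 0}
    - {"grip": 0.6,"travel": [0,0,0],"roll": 0}
    - {"grip": 1,"travel": [0,0,0],"roll": 0}
    - {"grip": 1,"travel": [0,0,0],"roll": 0}
    - {"grip": 1,"travel": [0,0,-2],"roll": 0}
    - {"grip": 1,"travel": [0,0,-4],"roll": 0}
    - {"grip": 1,"travel": [0,0,-4],"roll": 0}
    - {"grip": 1,"travel": [0,0,-2],"roll": 0}

```text
time: 29.8
tool_pos: [0.5343, 0.0818, 0.233]
eef_rot: [179.9, -0.1, 59.6]
force: [-0.1, -0.5, -1.3]
opening: 0.088
gripper_force: 0.0
```

```bash
python3 - <<'E'
from h import *
s=state();w=camera("wrist");print(s["tool_pos"],rel(s,[.583,-.317],.222))
a,b,t=chroma(w["img"]);q=proj(w,[[.5335,.0815,.105]],s)[0]
m=((a>.05)&(t>0)).astype(np.uint8)
print(q,proj(w,[[.5335,.0815,.133]],s))
cv2.imwrite("pics/w11.png",w["img"])
E
```

```text
[0.53427704 0.08183032 0.23296603] [-31.92  24.4    1.09]
[252.13283991 186.86251224] [[252.19543602 195.10993319]]
```

Request:
arm_command:
  increments:
    - {"grip": 1,"travel": [-3.2,2.44,0],"roll": 0}
    - {"grip": 1,"travel": [-3.2,2.44,0],"roll": 0}
    - {"grip": 1,"travel": [-3.2,2.44,0],"roll": 0}
    - {"grip": 1,"travel": [-3.2,2.44,0],"roll": 0}
    - {"grip": 1,"travel": [-3.2,2.44,0],"roll": 0}
    - {"grip": 1,"travel": [-3.2,2.44,0],"roll": 0}
    - {"grip": 1,"travel": [-3.2,2.44,0],"roll": 0}
    - {"grip": 1,"travel": [-3.2,2.44,0],"roll": 0}

```text
time: 30.85
tool_pos: [0.5718, -0.2393, 0.2297]
eef_rot: [-179.9, 0.0, 59.6]
force: [0.5, -0.1, 0.5]
opening: 0.0879
gripper_force: 0.0
```

Request:
arm_command:
  increments:
    - {"grip": 1,"travel": [-3.2,2.44,0],"roll": 0}
    - {"grip": 1,"travel": [-3.2,2.44,0],"roll": 0}
    - {"grip": 1,"travel": [0,0,0],"roll": -10.2}
    - {"grip": 1,"travel": [0,0,0],"roll": -10.2}
    - {"grip": 1,"travel": [0,0,0],"roll": -10.1}
    - {"grip": 1,"travel": [0,0,0],"roll": 0}
    - {"grip": 1,"travel": [0,0,0],"roll": 0}

```text
time: 31.72
tool_pos: [0.5815, -0.3179, 0.2302]
eef_rot: [-180.0, -0.0, 89.9]
force: [0.2, -0.4, 0.0]
opening: 0.0875
gripper_force: 0.0
```

```bash
python3 - <<'E'
from h import *
s=state();w=camera("wrist");cv2.imwrite("pics/w12.png",w["img"]);print(s["time"],s["tool_pos"],s["eef_rot"],s["joint_positions"].round(1))
q=proj(w,[[.583,-.317,.096]],s)[0];print(q)
a,b,t=chroma(w["img"])
m=((b>-.022)&(a<.03)).astype(np.uint8);m[:100]=0;m[235:]=0;m[:,:190]=0;m[:,315:]=0
k=max(cv2.findContours(m,0,cv2.CHAIN_APPROX_NONE)[0],key=cv2.contourArea)[:,0].astype(float);print(k.min(0),k.max(0))
x0,y0=k.min(0).astype(int);x1,y1=k.max(0).astype(int)
for y in range(y0,y1,5): print(y,[int(v) for v in k[k[:,1]==y][:,0]],int(t[y,int(q[0])]),round(b[y,int(q[0])],3))
E
```

```text
31.725 [ 0.58153356 -0.31794542  0.23015691] [-1.79970174e+02 -1.63585326e-02  8.98685487e+01] [ 38.7  27.5 -21.7  89.2  10.8  65.5  14.5]
[254.25832113 183.75644871]
[235. 152.] [272. 200.]
152 [248, 258, 257, 256, 255, 254, 253, 252, 251, 250, 249] 240 -0.017
157 [242, 241, 266, 265] 224 -0.009
162 [239, 268] 286 -0.01
167 [237, 270] 229 -0.004
172 [236, 271] 188 0.016
177 [236, 272] 193 0.021
182 [236, 271] 193 0.021
187 [238, 270] 193 0.021
192 [240, 267] 190 0.021
197 [244, 262] 192 0.021
```

```bash
python3 - <<'E'
from h import *
s=state();w=camera("wrist")
a,b,t=chroma(w["img"]);m=(b>.008).astype(np.uint8);m[:140]=0;m[235:]=0;m[:,:200]=0;m[:,305:]=0
k=max(cv2.findContours(m,0,cv2.CHAIN_APPROX_NONE)[0],key=cv2.contourArea)[:,0].astype(float);print(k.min(0),k.max(0))
c,r=circ(cast(w,k,.096,s));print(c,r);k=k[k[:,1]>180];c,r=circ(cast(w,k,.096,s));print(c,r,rel(s,c,.026))
E
```

```text
[238. 169.] [268. 198.]
[ 0.58223309 -0.31703782] 0.015371797548144822
[ 0.58223119 -0.31731272] 0.015200282686923883 [ 0.06  0.07 20.43]
```

Request:
arm_command:
  increments:
    - {"grip": 1,"travel": [0.06,0.07,4],"roll": 0}
    - {"grip": 1,"travel": [0,0,5],"roll": 0}
    - {"grip": 1,"travel": [0,0,5],"roll": 0}
    - {"grip": 1,"travel": [0,0,3],"roll": 0}
    - {"grip": 1,"travel": [0,0,2],"roll": 0}
    - {"grip": 1,"travel": [0,0,1.2],"roll": 0}
    - {"grip": 1,"travel": [0,0,0],"roll": 0}
    - {"grip": 1,"travel": [0,0,0],"roll": 0}

```text
time: 32.83
tool_pos: [0.5833, -0.3178, 0.0299]
eef_rot: [179.9, 0.1, 90.0]
force: [-1.0, -0.7, 0.6]
opening: 0.0877
gripper_force: 0.0
```

Request:
arm_command:
  increments:
    - {"grip": 0.6,"travel": [0,0,0],"roll": 0}
    - {"grip": 0.5,"travel": [0,0,0],"roll": 0}
    - {"grip": 0,"travel": [0,0,0],"roll": 0}
    - {"grip": 0,"travel": [0,0,0],"roll": 0}
    - {"grip": 0,"travel": [0,0,0],"roll": 0}
    - {"grip": 0,"travel": [0,0,0],"roll": 0}
    - {"grip": 0,"travel": [0,0,0],"roll": 0}
    - {"grip": 0,"travel": [0,0,0],"roll": 0}

```text
time: 33.83
tool_pos: [0.5826, -0.3174, 0.0287]
eef_rot: [180.0, 0.0, 90.1]
force: [0.2, -0.9, 0.2]
opening: 0.0438
gripper_force: 30.0
```

Request:
arm_command:
  increments:
    - {"grip": 0,"travel": [0,0,-1],"roll": 0}
    - {"grip": 0,"travel": [0,0,-3],"roll": 0}
    - {"grip": 0,"travel": [0,0,-5],"roll": 0}
    - {"grip": 0,"travel": [0,0,-5],"roll": 0}
    - {"grip": 0,"travel": [0,0,-4],"roll": 0}
    - {"grip": 0,"travel": [2,-0.2,-1],"roll": 0}
    - {"grip": 0,"travel": [4,-0.4,0],"roll": 0}
    - {"grip": 0,"travel": [4,-0.4,0],"roll": 0}

```text
time: 34.83
tool_pos: [0.5707, -0.2144, 0.217]
eef_rot: [-179.8, -0.1, 90.1]
force: [1.0, 1.0, -2.9]
opening: 0.0437
gripper_force: 30.0
```

Request:
arm_command:
  increments:
    - {"grip": 0,"travel": [4,-0.4,0],"roll": 0}
    - {"grip": 0,"travel": [4,-0.4,0],"roll": 0}
    - {"grip": 0,"travel": [4,-0.4,0],"roll": 0}
    - {"grip": 0,"travel": [4,-0.4,0],"roll": 0}
    - {"grip": 0,"travel": [4,-0.4,0],"roll": 0}
    - {"grip": 0,"travel": [4,-0.4,0],"roll": 0}
    - {"grip": 0,"travel": [4,-0.4,0],"roll": 0}
    - {"grip": 0,"travel": [4,-0.4,0],"roll": 0}

```text
time: 35.83
tool_pos: [0.5373, 0.1046, 0.2169]
eef_rot: [-179.8, 0.0, 90.1]
force: [0.7, -0.6, -2.3]
opening: 0.0439
gripper_force: 30.0
```

Request:
arm_command:
  increments:
    - {"grip": 0,"travel": [4,-0.3,0],"roll": 0}
    - {"grip": 0,"travel": [3,0,0],"roll": 0}
    - {"grip": 0,"travel": [1.5,0,0],"roll": 0}
    - {"grip": 0,"travel": [0,0,0],"roll": 0}
    - {"grip": 0,"travel": [0,0,0],"roll": 0}

```text
time: 36.45
tool_pos: [0.5367, 0.1859, 0.2181]
eef_rot: [-180.0, 0.1, 90.0]
force: [0.8, -0.6, -3.1]
opening: 0.0441
gripper_force: 30.0
```

```bash
python3 - <<'E'
from h import *
s=state();print(s["time"],s["tool_pos"],s["eef_rot"],s["opening"],s["force"]);print(rel(s,[.5355,.1898],.0447))
E
```

```text
36.45 [0.53672561 0.18588401 0.21809649] [-1.79951561e+02  7.67180760e-02  8.99727179e+01] 0.04409266153936125 [ 0.7717498  -0.58218408 -3.09235465]
[ 0.41 -0.11 17.34]
```

Request:
arm_command:
  increments:
    - {"grip": 0,"travel": [0.41,-0.11,2],"roll": 0}
    - {"grip": 0,"travel": [0,0,4],"roll": 0}
    - {"grip": 0,"travel": [0,0,4],"roll": 0}
    - {"grip": 0,"travel": [0,0,3],"roll": 0}
    - {"grip": 0,"travel": [0,0,2],"roll": 0}
    - {"grip": 0,"travel": [0,0,1.2],"roll": 0}
    - {"grip": 0,"travel": [0,0,0],"roll": 0}
    - {"grip": 0,"travel": [0,0,0],"roll": 0}

```text
time: 37.45
tool_pos: [0.5365, 0.192, 0.0577]
eef_rot: [179.9, -0.0, 90.1]
force: [0.5, -0.4, -2.0]
opening: 0.0436
gripper_force: 30.0
```

Request:
arm_command:
  increments:
    - {"grip": 0,"travel": [0,0,0.4],"roll": 0}
    - {"grip": 0,"travel": [0,0,0.2],"roll": 0}
    - {"grip": 0,"travel": [0,0,0],"roll": 0}
    - {"grip": 0,"travel": [0,0,0],"roll": 0}

```text
time: 37.95
tool_pos: [0.5358, 0.1917, 0.0507]
eef_rot: [180.0, -0.0, 90.1]
force: [0.2, 0.1, -2.0]
opening: 0.0436
gripper_force: 30.0
```

Request:
arm_command:
  increments:
    - {"grip": 0,"travel": [-0.15,0,0.3],"roll": 0}
    - {"grip": 0,"travel": [0,0,0.15],"roll": 0}
    - {"grip": 0,"travel": [0,0,0],"roll": 0}
    - {"grip": 0,"travel": [0,0,0],"roll": 0}

```text
time: 38.45
tool_pos: [0.5358, 0.1902, 0.0462]
eef_rot: [180.0, -0.0, 90.1]
force: [0.2, 0.8, -3.0]
opening: 0.0434
gripper_force: 30.0
```

Request:
arm_command:
  increments:
    - {"grip": 0,"travel": [0,0,0.1],"roll": 0}
    - {"grip": 0,"travel": [0,0,0],"roll": 0}
    - {"grip": 0,"travel": [0,0,0],"roll": 0}

```text
time: 38.83
tool_pos: [0.5357, 0.1902, 0.0452]
eef_rot: [180.0, 0.0, 90.1]
force: [-0.3, 0.2, -2.8]
opening: 0.0438
gripper_force: 30.0
```

Request:
arm_command:
  increments:
    - {"grip": 0,"travel": [0,0,0.07],"roll": 0}
    - {"grip": 0,"travel": [0,0,0],"roll": 0}
    - {"grip": 0,"travel": [0,0,0],"roll": 0}

```text
time: 39.2
tool_pos: [0.5358, 0.1902, 0.0447]
eef_rot: [180.0, 0.0, 90.1]
force: [-0.2, -0.4, 0.5]
opening: 0.0436
gripper_force: 30.0
```

Request:
arm_command:
  increments:
    - {"grip": 0.56,"travel": [0,0,0.02],"roll": 0}
    - {"grip": 0.7,"travel": [0,0,0],"roll": 0}
    - {"grip": 1,"travel": [0,0,0],"roll": 0}
    - {"grip": 1,"travel": [0,0,0],"roll": 0}
    - {"grip": 1,"travel": [0,0,-2],"roll": 0}
    - {"grip": 1,"travel": [0,0,-4],"roll": 0}
    - {"grip": 1,"travel": [0,0,-5],"roll": 0}
    - {"grip": 1,"travel": [0,0,-5],"roll": 0}

```text
time: 40.2
tool_pos: [0.5356, 0.1904, 0.2072]
eef_rot: [179.9, -0.0, 90.1]
force: [1.4, -0.3, -0.1]
opening: 0.0876
gripper_force: 0.0
```

Request:
arm_command:
  increments:
    - {"grip": 1,"travel": [0,0,-5],"roll": 0}
    - {"grip": 1,"travel": [-3,0,-3],"roll": 0}
    - {"grip": 1,"travel": [-4,0,0],"roll": 0}
    - {"grip": 1,"travel": [-3,0,0],"roll": 0}
    - {"grip": 1,"travel": [0,0,0],"roll": 0}
    - {"grip": 1,"travel": [0,0,0],"roll": 0}

```text
time: 40.95
tool_pos: [0.5357, 0.0914, 0.2852]
eef_rot: [179.9, -0.0, 90.1]
force: [0.7, 0.2, 0.5]
opening: 0.088
gripper_force: 0.0
```

```bash
python3 - <<'E'
from h import *
s=state();w=camera("wrist");print(s["time"],s["tool_pos"],s["force"])
t=camera("side")["img"]
im=np.hstack([w["img"][0:300,90:470],cv2.resize(t[160:340,110:340],(380,300))]);cv2.imwrite("pics/fin.png",im)
for n,P in(("milk",[.5357,.19,.112]),("cup",[.5365,.3,.083]),("sauc",[.538,.2996,.03]),("knob",[.5335,.0815,.133]),("coast",[.533,.0795,.021])): print(n,proj(w,[P],s)[0]-[90,0])
E
```

```text
40.95 [0.53569642 0.09135014 0.28516872] [0.710141   0.19819241 0.54572214]
milk [162.80592675  90.04513453]
cup [163.6227373    5.47902173]
sauc [164.49632428  17.47366403]
knob [160.59941126 188.9062044 ]
coast [160.58606927 168.77583124]
```

View pics/fin.png

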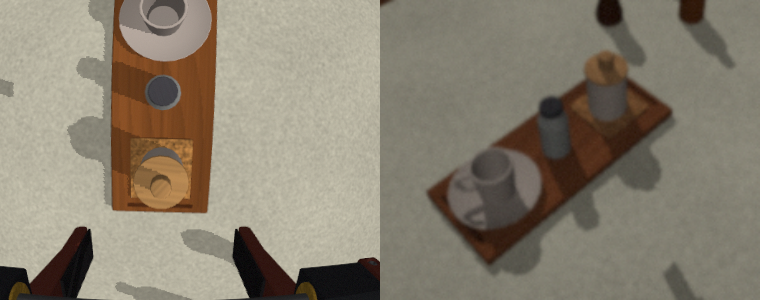

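The final picture shows the cup on the saucer, the can cap at about (162, 91) and the knob at about (160, 187). These match the predicted points, everything is upright, and the lid sits flat.

```bash
python3 -c "
from rig import *
print(job_done())"
```

```text
the job is handed in; nothing more can be done
None
```

I handed the job in at 41 s of the 115 s allowed: the cup is on the saucer, the jar is on the coaster with its lid seated, and the milk can is midway between them, all upright and within about 3 mm of centre by my measurements. I never moved the pepper mill, oil bottle or bowl. The hand-in returned no verdict.

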